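# Put the culture dish from under the microscope into its fitted carrier case

### The arm

A 6-joint arm with a two-finger parallel gripper is mounted at the origin on the work surface. World frame = base frame: x ahead of the robot, y to its left, z up, the work surface at z = 0. Lengths are in m, angles in rad, forces in N, time in s.
With the tool pointing down it reaches from about 0.25 to 0.8 m from the base axis. Payload 8.5 kg.
Tool frame: the origin (TCP) lies at the very end of the fingers, on their centre line; the grasp point (between the pads) lies 19 mm behind it; z points along the fingers, y is the line along which they close (so a half turn about z gives the same grasp; the last joint's range is limited). The gripper opens to 85 mm and grips with 20 to 120 N. Pads are 22 mm wide; open, the fingers measure 114 mm over their backs; the gripper's body (76 mm by 85 mm) begins 54 mm behind the grasp point. The pads swing forward as they close: fully open they stand 13 mm farther back than shut.
Start: joints at [1.11, 0.238, -0.013, 1.319, 0, 1.571], TCP at [0.233, 0.47, 0.231] pointing down, gripper open.
Joint ranges: [-2.66, 2.66], [-1.03, 1.9], [-1.14, 1.46], [-1.82, 2.27], [-1.45, 1.34], [-3.14, 3.14]. Speed limits (rad/s): [2.22, 2.22, 2.79, 3.14, 3.14, 3.14].

### API

Orientations are given as a unit quaternion [x, y, z, w].
In Python, from plant import ctrl, viewer gives the robot as it stands.
- The arm moves only by the tool servo_tool, never from a script. Its argument "motion" is a list of rows, each a list of 7 numbers: the shift along the world's x, y, z in cm, then the turn, a rotation vector about the world's x, y, z in degrees, then the finger opening in cm, from 0 to 8.54. A call has 1 to 8 rows; each row is the pose to reach, as a shift and turn from the pose commanded when the call began; what a row does not reach only later rows make up. A row lasts 1/12 s, in which the tool goes at most 41.7 mm and 7.16 degrees, less where a joint would pass 70% of its speed; a pose out of reach is approached as far as the arm can. A call with a gripper value outside its range is refused whole. The fingers move at their own pace and stop on an object; "squeeze" is the grip in N (left out, the last holds). Time passes only in rows, so rows that repeat a pose let the fingers close. It gives the time, the measured TCP pose, the force, the opening and the grip force at its end, in the units of the state.
- ctrl.state(): the state, without advancing time (a new reading comes with each control period).
- viewer.get_image(name): name is "scene" or "top"; returns a dict with "frame" (420x560x3 uint8, red, green, blue), "range_z" (420x560 float32, m along the optical axis (not along the pixel's ray), 0 where there is no reading), "fx", "fy", "cx", "cy" (pixels), "k1" (the pictures are not rectified: a ray, as slopes to the right and down, at radius r is drawn at 1 + k1 r^2 times it, then the intrinsics apply), "R" (3x3) and "t" (3): a world point X has camera coordinates R X + t. Camera axes: x right, y down, z forward; pixel columns grow to the right and rows downward; lengths in m; the calibration is good to about 2 mm. A picture is of the moment at which its call begins.
- ctrl.hand_in(): hands the job in; it is judged then, once.
Trained networks look in the newest picture that a camera, given by its name, has taken for a name from the list of things; names that differ only in an ending like _2 or _b are one class to them, and where a whole thing is asked for, a point or a joint stands for the part that bears it (a point fixed in the world has none). Each returns a list of dicts, best first, with "conf" (0 to 1); they miss things now and then, are a little off and sometimes report something else, mostly with a low value. They report only what shows in the picture. A call takes as long as a camera call. They do not tell look-alikes from the thing itself.
- viewer.look_for(camera, label): "position" ([x, y, z] in m, in world coordinates, good to about 4 mm: the middle of the surface that is visible of it).
- viewer.tip_of(camera, label): "position" ([x, y, z] in m, in world coordinates, good to about 4 mm: a listed point, or the origin of a listed thing).
The state is a dict: "t": time; "joint_pos": joint angles; "qvel": joint speeds; "joint_efforts": joint torques, N m; "eef_pos": TCP position; "eef_rot": TCP orientation; "ft_force": force on the tool from outside, world axes, zero at the start; "moment": the same for the moment, N m; "finger_gap": finger opening in m; "finger_force": force on a finger pad.
Only numpy, scipy, OpenCV 4.12 (cv2) and the standard library are available. Lean on these libraries where they do the work, as an engineer would, in place of code of your own. Each camera call takes 0.05 s, during which the arm holds its last target. There are 200 camera calls.

### The job

The covered culture dish standing under the microscope has to go back into its carrier case: open the case, lower the dish fully home into the empty round well of the insert, let go, and shut the lid completely. Keep the dish level and do not drop it, do not knock the microscope head above it, and leave the other things where they are.

Things in the scene. Friction and masses are not known exactly. Their poses are not given: they have to be found in the camera images.
- dish: the covered clear culture dish to put away, with tan jelly inside: a plain upright cylinder 60 mm in diameter and 25 mm high, 60 to 130 g, its cover fixed on, standing on the microscope's stage. Origin: centre of its underside; z up.
- microscope: white stereo microscope, fixed, side-on to the robot. Origin on the bench under the centre of its round stage plate; x points away from the robot, y to the pillar. Flat base 210 mm in x (-105 to 105), 290 in y (-110 to 180); its top, the stage, is 28 mm up. Pillar 29 mm thick at y 135; clip posts 12 mm high at x +-75, y 62. Open from -x, +x and -y; only the dish is on it, within 10 mm of centre.
- microscope_head: head, fixed over the stage; origin and axes as microscope. Objective: 66 mm diameter, centred over the stage, underside 193 mm up (165 over the stage). From 219 mm up: pod 104 wide (x), y -60 to 65; zoom knobs out to x +-72, 293 up; focus knobs, 52 diameter, y 115, 268 up, out to x +-66; eyepieces rise towards -y. Too low for an upright gripper: come in slanting from the side.
- case: grey clamshell case, fixed, 110 mm (x) by 190 (y), 45 high without lid, 69 shut. Origin: centre of its underside; x points from its front (robot side) to the hinge. Flush with its rim is a flat black insert with two round wells, 61.6 mm diameter, 10 deep, flat floors, sharp edges, at x 0, y -45 (empty) and y 45 (holds another dish).
- well (a point): centre of the floor of the empty well, 35 mm above the bench, 10 mm below the insert's top; axes as the case. A seated dish has its origin here and stands 15 mm proud of the insert.
- lid (a joint): angle of the case lid: 0 shut, grows as it opens upward about its rear edge, up to 1.9 (1.57 upright). Stays where left (hinge friction 0.28 N m); 250 g, so about 4 N at the lip move it. Starts shut or up to 0.15 ajar. A shell 110 by 190 mm, 24 deep outside, 20 inside: it will not shut over a dish that is not down in its well.
- lid_lip (a point): middle of the thumb lip on the lid's front, a flat tab 46 mm wide (y), 6 thick, standing out 20 mm from the case. With the lid shut it is level, its middle 120 mm from the hinge towards -x and 49 mm above the bench, nothing under it. Pinched by its two ends from above (fingers closing along y), it turns freely between the pads as the lid swings. Turns with the lid.
- lid_hinge (a point): middle of the hinge line of the lid: 55 mm behind the case's centre (its +x), 45 mm above the bench; the line runs along the case's y.
- stored_dish: another dish of the same kind and size already in the case's other well; leave it there. Origin: centre of its underside.
- soil_dish: bystander: flat clear dish 90 mm in diameter, 15 mm high, brown inside, on the bench. Origin: centre of its underside.
- sample_bottle: bystander: bottle 72 mm in diameter, 196 mm high, red cap. Origin: centre of its underside.
- tube_rack: bystander: white rack of capped tubes, 70 by 176 mm, 102 mm high. Origin: centre of its underside.
- forceps: bystander: steel forceps 125 mm long (x), 8 mm high, lying on the bench. Origin: middle, underside.
- marker: bystander: marker pen 125 mm long (x), 16 mm thick, lying on the bench. Origin: middle, underside.
There are look-alikes about, which are no part of the job. What is shaped like the dish but green or turquoise is not meant.

How it is judged:
On the way, in this order (a step that is already met when the one before it is completed fails the run):
1. the case is open (value of joint lid above 1.2 rad), for 0.2 s.
2. with the case open, the dish is fully down in the empty well and let go (value of joint lid above 0.9 rad and horizontal distance between dish and well below 0.004 m and z of dish in the frame of well below 0.0025 m and contact force between the fingers and dish below 0.1 N), for 0.2 s.
At the end, for the whole second after the job is handed in: The lid is shut (below 0.05 rad); the dish lies flat (within 0.05 rad), at rest and fully down in the empty well: within 4 mm of its centre and within 2.5 mm of its floor (value of joint lid below 0.05 rad and horizontal distance between dish and well below 0.004 m and z of dish in the frame of well below 0.0025 m and angle between dish's own z axis and vertical below 0.05 rad and linear speed of dish below 0.02 m/s); the robot touches nothing.
It fails at once if the dish is tipped more than 0.4 rad (angle between dish's own z axis and vertical above 0.4 rad).
It fails at once if the dish is dropped or thrown: it moves faster than 0.5 m/s while the fingers do not hold it (linear speed of dish above 0.5 m/s and contact force between the fingers and dish below 0.01 N).
It fails at once if the microscope head is knocked with more than 5 N (contact force between anything else and microscope_head above 5 N).
It fails at once if the other dish is lifted or moved more than 10 mm (distance of stored_dish from where it was at the start of the episode above 0.01 m).
It fails at once if a bystander is moved more than 30 mm (distance of any of soil_dish, sample_bottle, tube_rack, forceps, marker from where it was at the start of the episode above 0.03 m).
It also fails if it takes over 72 s, if anything falls off the work surface, if the arm or the gripper's body presses on something with over 40 N, if the wrist force passes 120 N, or if a joint passes its speed limit or range.

## Working session

There is one attempt and no reset: what is moved stays moved. The work goes in short steps, Python scripts to look and compute and a tool call to move; the robot and the scene stay as the last step left them, time stands still between calls to the robot, and variables do not carry over. Pictures are saved under pics/ and viewed, at most 10 in all, crops included, and the job is handed in when it is done.

Besides the shell and the picture viewer there is one more tool, called after "Call:" by a JSON object that holds its "op" and its "data". servo_tool: Moves the arm, as the interface text tells. Its arguments: {"type":"object","properties":{"motion":{"type":"array","items":{"type":"array","items":{"type":"number"}}},"squeeze":{"type":"number"}},"required":["motion"]}

```bash
mkdir -p pics; cat > h.py <<'E'
import numpy as np, cv2
from plant import ctrl, viewer
def grab(n):
    return viewer.get_image(n)
def cloud(im):
    K=np.array([[im['fx'],0,im['cx']],[0,im['fy'],im['cy']],[0,0,1.]])
    h,w=im['range_z'].shape
    u,v=np.meshgrid(np.arange(w),np.arange(h))
    p=cv2.undistortPoints(np.stack([u,v],-1).reshape(-1,1,2).astype(float),K,np.array([im['k1'],0,0,0.])).reshape(h,w,2)
    z=im['range_z'][...,None]
    c=np.concatenate([p*z,z],-1)
    X=(c-np.array(im['t']))@np.array(im['R'])
    X[im['range_z']==0]=np.nan
    return X
def save(im,n): cv2.imwrite('pics/'+n,im['frame'][:,:,::-1])
E
python3 - <<'E'
from h import *
a=grab('scene');b=grab('top')
cv2.imwrite('pics/s1.png',a['frame'][:,:,::-1]);cv2.imwrite('pics/t1.png',b['frame'][:,:,::-1])
np.savez('c1.npz',s=cloud(a),t=cloud(b),fs=a['frame'],ft=b['frame'])
for l in ['dish','microscope','case','well','lid_lip','lid_hinge','stored_dish','soil_dish','sample_bottle','tube_rack','forceps','marker']:
    for c in ['scene','top']:
        print(l,c,[(np.round(r['position'],3).tolist(),round(r['conf'],2)) for r in viewer.tip_of(c,l)[:3]])
print(ctrl.state())
E
```

```text
dish scene [([0.644, -0.434, 0.002], 0.74), ([0.552, 0.032, 0.001], 0.66), ([0.692, 0.04, -0.001], 0.6)]
dish top [([0.28, -0.412, 0.001], 0.89), ([0.594, -0.222, 0.026], 0.85), ([0.548, 0.033, -0.005], 0.85)]
microscope scene [([0.601, -0.234, -0.0], 0.68)]
microscope top [([0.599, -0.229, 0.005], 0.68)]
case scene [([0.57, 0.248, 0.001], 0.7)]
case top [([0.571, 0.246, -0.001], 0.86)]
well scene [([0.588, 0.207, 0.032], 0.84)]
well top []
lid_lip scene [([0.512, 0.229, 0.059], 0.9)]
lid_lip top [([0.511, 0.23, 0.062], 0.88)]
lid_hinge scene [([0.62, 0.27, 0.051], 0.95)]
lid_hinge top [([0.625, 0.269, 0.047], 0.85)]
stored_dish scene []
stored_dish top []
soil_dish scene [([0.388, 0.003, 0.002], 0.56)]
soil_dish top [([0.384, 0.0, 0.001], 0.56)]
sample_bottle scene [([0.528, -0.46, 0.001], 0.85)]
sample_bottle top [([0.533, -0.463, -0.001], 0.73), ([0.575, 0.253, -0.0], 0.4)]
tube_rack scene [([0.804, 0.104, 0.004], 0.89), ([0.591, 0.209, 0.032], 0.62)]
tube_rack top [([0.804, 0.106, 0.001], 0.89), ([0.532, -0.459, 0.002], 0.43), ([0.599, -0.226, 0.009], 0.25)]
forceps scene [([0.40
[... 157 characters left out ...]
8)]
{'t': 1.3, 'joint_pos': array([ 1.10997867e+00,  2.38205536e-01, -1.34915158e-02,  1.31919187e+00,
       -8.24619840e-06,  1.57079313e+00]), 'qvel': array([ 0.00035704, -0.00123455, -0.00148429,  0.00147538,  0.00085798,
       -0.00021848]), 'joint_efforts': array([-2.41360940e-03, -5.38591182e+01,  3.46695507e+01,  2.85466012e-03,
       -2.12536511e-04, -1.37024890e-05]), 'eef_pos': array([0.23344366, 0.47020361, 0.23127662]), 'eef_rot': array([ 2.28374013e-01,  9.73573473e-01, -4.60169570e-05, -6.55946980e-06]), 'ft_force': array([ 0.13205149, -1.21636289,  0.37370152]), 'moment': array([-0.00422718, -0.01423115, -0.01946112]), 'finger_force': 0.0, 'finger_gap': 0.08522828375068324}
```

View pics/s1.png

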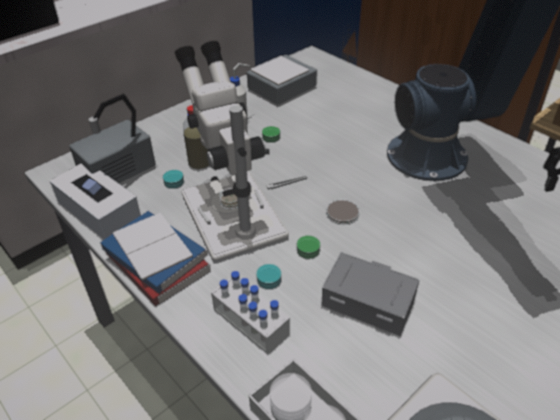

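View pics/t1.png

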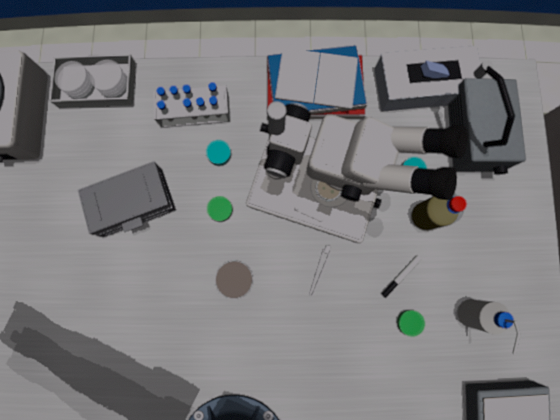

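The scene view shows the case (370,290), shut, and the microscope base (235,215) with the dish under the objective. In the top view the case is at (127,200), turned about 20°, with its lip at (137,225). The dish is at (327,188), partly hidden by the head. Next I fit the case and base outlines.

```bash
python3 - <<'E'
from h import *
d=np.load('c1.npz')
X=np.concatenate([d['t'].reshape(-1,3)]);S=d['s'].reshape(-1,3)
def sel(P,c,r,z0,z1):
    return P[(np.hypot(P[:,0]-c[0],P[:,1]-c[1])<r)&(P[:,2]>z0)&(P[:,2]<z1)]
def rect(P,n):
    (c,s,a)=cv2.minAreaRect((P[:,:2]*1000).astype(np.float32)); print(n,len(P),np.round(c,1),np.round(s,1),round(a,2),'z med',np.round(np.median(P[:,2]),4))
for n,P in (('t',X),('s',S)):
    q=sel(P,(.571,.247),.13,.055,.1); rect(q,'lid '+n)
    A=np.c_[q[:,:2],np.ones(len(q))]
    q2=q[q[:,2]>np.median(q[:,2])-.006];A=np.c_[q2[:,:2]-[.571,.247],np.ones(len(q2))]
    print('plane',np.linalg.lstsq(A,q2[:,2],rcond=None)[0])
    rect(sel(P,(.6,-.2),.2,.02,.034),'base '+n)
    q=sel(P,(.6,-.225),.045,.045,.06); rect(q,'dish '+n); print(np.round(q.min(0),3),np.round(q.max(0),3))
for c in ['scene','top']:
    for l in ['dish','microscope_head','lid']:
        print(l,c,[(np.round(r['position'],3).tolist(),round(r['conf'],2)) for r in viewer.look_for(c,l)[:6]])
    print([(np.round(r['position'],3).tolist(),round(r['conf'],2)) for r in viewer.tip_of(c,'dish')])
    print([(np.round(r['position'],3).tolist(),round(r['conf'],2)) for r in viewer.tip_of(c,'lid_lip')+viewer.tip_of(c,'lid_hinge')])
E
```

```text
lid t 4291 [562.9 247.4] [134.5 191.7] 20.23 z med 0.0735
plane [-0.07772262 -0.02895326  0.07406079]
base t 5334 [ 649.6 -217.3] [304.8 294.7] 71.54 z med 0.0273
dish t 290 [ 584.  -216.2] [57.5 33.1] 59.12 z med 0.0526
[ 0.566 -0.248  0.046] [ 0.609 -0.193  0.057]
lid s 3861 [564.2 247.5] [137.1 190.4] 20.4 z med 0.0738
plane [-0.08519834 -0.03301643  0.07494239]
base s 4244 [ 611.4 -202.1] [313.2 209.9] 71.13 z med 0.0277
dish s 160 [ 605.  -224.5] [64.5 42.7] 67.16 z med 0.0524
[ 0.574 -0.254  0.045] [ 0.627 -0.19   0.058]
dish scene [([0.699, 0.045, 0.023], 0.83), ([0.559, 0.037, 0.026], 0.82), ([0.612, -0.21, 0.051], 0.69), ([0.622, -0.219, 0.339], 0.67), ([0.65, -0.422, 0.025], 0.57), ([0.289, -0.4, 0.024], 0.57)]
microscope_head scene [([0.623, -0.219, 0.336], 0.92)]
lid scene [([0.581, 0.257, 0.072], 0.57)]
[([0.644, -0.434, 0.002], 0.74), ([0.552, 0.032, 0.001], 0.66), ([0.692, 0.04, -0.001], 0.6), ([0.283, -0.417, 0.0], 0.53), ([0.599, -0.222, 0.024], 0.52), ([0.62, 0.269, 0.049], 0.38), ([0.602, -0.231, 0.002], 0.32)]
[([0.512, 0.229, 0.059], 0.9), ([0.62, 0.27, 0.051], 0.95)]
dish top [([0.544, 0.032, 0.023], 0.93), ([0.58, -0.211, 0.05], 0.91), ([0.691, 0.033, 0.027], 0.91), ([0.664, -0.437, 0.027], 0.7), ([0.28, -0.404, 0.026], 0.57)]
microscope_head top [([0.589, -0.237, 0.362], 0.65)]
lid top [([0.569, 0.239, 0.076], 0.85)]
[([0.28, -0.412, 0.001], 0.89), ([0.594, -0.222, 0.026], 0.85), ([0.548, 0.033, -0.005], 0.85), ([0.693, 0.034, 0.004], 0.69), ([0.65, -0.433, 0.003], 0.62)]
[([0.511, 0.23, 0.062], 0.88), ([0.625, 0.269, 0.047], 0.85)]
```

Call:
{"op": "servo_tool", "data": {"motion": [[3.5,-3,0,0,0,6,8],[7,-6,0,0,0,12,8],[10.5,-9,-1,0,0,18,8],[14,-12,-2,0,0,24,8],[17.5,-15,-4,0,0,30,8],[21,-18,-6,0,0,36,8],[24,-21,-8,0,0,42,8],[27,-24,-10,0,0,46.7,8]], "squeeze": 40}}

```text
t: 2.57
eef_pos: [0.4731, 0.2595, 0.1511]
eef_rot: [-0.179, 0.984, 0.0, 0.0]
ft_force: [0.1, -0.1, -0.3]
finger_gap: 0.0801
finger_force: 0.0
```

Call:
{"op": "servo_tool", "data": {"motion": [[0,0,0,0,0,0,8],[0,0,0,0,0,0,8]]}}

```text
t: 2.73
eef_pos: [0.4722, 0.2591, 0.1503]
eef_rot: [-0.174, 0.985, -0.0, -0.001]
ft_force: [0.2, 0.7, 0.6]
finger_gap: 0.08
finger_force: 0.0
```

Call:
{"op": "servo_tool", "data": {"motion": [[2,-1.6,-1.5,0,0,0,8],[3.7,-3.1,-3,0,0,0,8],[3.7,-3.1,-5,0,0,0,8],[3.7,-3.1,-5,0,0,0,8]]}}

```text
t: 3.07
eef_pos: [0.5071, 0.2297, 0.0991]
eef_rot: [-0.176, 0.984, -0.0, -0.002]
ft_force: [-0.9, 0.3, -0.4]
finger_gap: 0.0799
finger_force: 0.0
```

```bash
python3 - <<'E'
from h import *
a=grab('top');b=grab('scene')
s=ctrl.state();print(s['eef_pos'],s['joint_pos'])
f=lambda im,c,r:cv2.resize(im['frame'][r[0]:r[1],c[0]:c[1],::-1],(400,400),interpolation=cv2.INTER_CUBIC)
def pix(im,X):
    K=np.array([[im['fx'],0,im['cx']],[0,im['fy'],im['cy']],[0,0,1.]])
    return cv2.projectPoints(np.array([X],float),cv2.Rodrigues(np.array(im['R']))[0],np.array(im['t'],float),K,np.array([im['k1'],0,0,0.]))[0].ravel()
out=[]
for im in (a,b):
    u,v=pix(im,[.511,.229,.06]).astype(int); u=max(50,u);v=min(max(50,v),369)
    out.append(cv2.resize(im['frame'][v-50:v+50,u-50:u+50,::-1],(400,400),interpolation=cv2.INTER_CUBIC)); print(u,v)
cv2.imwrite('pics/c2.png',np.hstack(out))
for c in ['top','scene']: print([(np.round(r['position'],3).tolist(),round(r['conf'],2)) for r in viewer.tip_of(c,'lid_lip')[:1]])
E
```

```text
[0.50766209 0.23070311 0.10183853] [ 4.26401338e-01  3.66846013e-01 -1.72355001e-01  1.03272450e+00
  2.55609082e-04  7.18055437e-02]
131 224
379 267
[([0.511, 0.231, 0.064], 0.95)]
[([0.511, 0.225, 0.062], 0.76)]
```

View pics/c2.png

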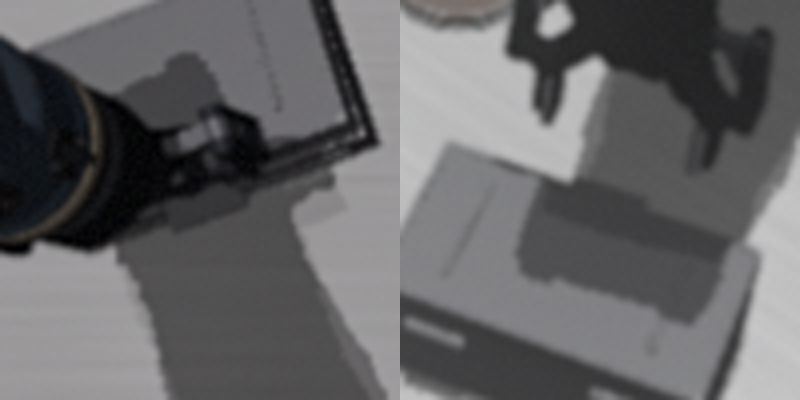

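The fingers straddle the lip (left crop about (210,210)) and are clear of the lid front. Next I go down and pinch.

Call:
{"op": "servo_tool", "data": {"motion": [[-0.2,-0.1,-2,0,0,0,8],[-0.2,-0.1,-4,0,0,0,7],[-0.2,-0.1,-4.7,0,0,0,6],[-0.2,-0.1,-4.7,0,0,0,5],[-0.2,-0.1,-4.7,0,0,0,4],[-0.2,-0.1,-4.7,0,0,0,4],[-0.2,-0.1,-4.7,0,0,0,4],[-0.2,-0.1,-4.7,0,0,0,4]]}}

```text
t: 3.93
eef_pos: [0.5066, 0.2262, 0.0553]
eef_rot: [-0.175, 0.984, -0.003, -0.0]
ft_force: [2.6, -14.4, -3.5]
finger_gap: 0.0443
finger_force: 41.2
```

Call:
{"op": "servo_tool", "data": {"motion": [[0.1,0,0.8,0,0,0,4],[0.4,0.1,2.0,0,0,0,4],[0.8,0.3,3.2,0,0,0,4],[1.25,0.45,4.3,0,0,0,4],[1.85,0.7,5.4,0,0,0,4],[2.5,0.95,6.4,0,0,0,4],[3.3,1.2,7.3,0,0,0,4],[4.2,1.55,8.2,0,0,0,4]]}}

```text
t: 4.6
eef_pos: [0.5499, 0.2423, 0.1377]
eef_rot: [-0.175, 0.984, -0.003, 0.001]
ft_force: [9.3, -10.8, -12.2]
finger_gap: 0.0436
finger_force: 42.3
```

Call:
{"op": "servo_tool", "data": {"motion": [[0.95,0.35,0.75,0,0,0,4],[1.95,0.7,1.4,0,0,0,4],[3.0,1.1,1.9,0,0,0,4],[4.1,1.5,2.3,0,0,0,4],[5.25,1.95,2.6,0,0,0,4],[6.4,2.35,2.8,0,0,0,4],[7.0,2.6,2.8,0,0,0,4],[7.0,2.6,2.8,0,0,0,4]]}}

```text
t: 5.27
eef_pos: [0.6207, 0.2685, 0.1664]
eef_rot: [-0.175, 0.985, -0.002, 0.001]
ft_force: [5.2, -11.2, -0.1]
finger_gap: 0.0431
finger_force: 42.2
```

Call:
{"op": "servo_tool", "data": {"motion": [[0,0,0,0,0,0,5],[0,0,0,0,0,0,7],[0,0,0,0,0,0,7],[0,0,2,0,0,0,7],[0,0,4,0,0,0,7],[0,0,6,0,0,0,7],[-2,-1,8,0,0,0,7],[-5,-4,9,0,0,0,7]]}}

```text
t: 5.93
eef_pos: [0.5712, 0.2345, 0.2558]
eef_rot: [-0.177, 0.984, 0.001, 0.002]
ft_force: [-0.8, -1.4, -0.3]
finger_gap: 0.0701
finger_force: 0.0
```

Call:
{"op": "servo_tool", "data": {"motion": [[-3,-4,0,0,0,-5,7.8],[-6,-8,0,0,0,-10,7.8],[-9,-12,0,0,0,-15,7.8],[-12,-16,0,0,0,-20,7.8],[-14,-20,0,0,0,-25,7.8],[-16,-24,0,0,0,-30,7.8],[-17,-28,-1,0,0,-35,7.8],[-18,-32,-2,0,0,-39,7.8]]}}

```text
t: 6.6
eef_pos: [0.4002, -0.0523, 0.2426]
eef_rot: [0.164, 0.986, 0.0, 0.001]
ft_force: [0.3, 0.0, 0.7]
finger_gap: 0.0779
finger_force: 0.0
```

```bash
cat >> h.py <<'E'
def circ(P):
    from scipy.optimize import least_squares
    f=lambda q:np.hypot(P[:,0]-q[0],P[:,1]-q[1])-.030
    r=least_squares(f,P[:,:2].mean(0),loss='soft_l1',f_scale=.001);return r.x,np.abs(f(r.x)).mean()
E
python3 - <<'E'
from h import *
a=grab('top');b=grab('scene');s=ctrl.state()
print(s['eef_pos'],s['eef_rot'],s['joint_pos'])
np.savez('c2.npz',s=cloud(b),t=cloud(a),fs=b['frame'],ft=a['frame'])
for c in ['top','scene']:
    for l in ['well','case','lid_lip','lid_hinge','stored_dish','dish','microscope']:
        print(c,l,[(np.round(r['position'],4).tolist(),round(r['conf'],2)) for r in viewer.tip_of(c,l)[:6]])
X=np.load('c2.npz')
cv2.imwrite('pics/c3.png',np.hstack([cv2.resize(b['frame'][200:340,290:430,::-1],(400,400),interpolation=2),cv2.resize(a['frame'][130:260,60:190,::-1],(400,400),interpolation=2)]))
E
```

```text
[ 0.39900503 -0.05541487  0.24148085] [ 1.66725327e-01  9.86003225e-01 -5.46549275e-04  8.22388064e-05] [-1.37163963e-01  2.44321507e-02 -2.42129787e-01  1.30410315e+00
 -1.09758550e-03  1.97851162e-01]
top well [([0.5843, 0.2063, 0.0417], 0.89), ([0.8041, 0.1034, 0.0036], 0.65)]
top case [([0.5715, 0.2489, -0.0014], 0.82)]
top lid_lip [([0.6164, 0.2727, 0.1668], 0.72)]
top lid_hinge [([0.6249, 0.269, 0.0489], 0.72)]
top stored_dish [([0.5513, 0.2936, 0.0343], 0.8)]
top dish [([0.6918, 0.0348, 0.0034], 0.81), ([0.2806, -0.4105, 0.0001], 0.81), ([0.652, -0.434, 0.0037], 0.77), ([0.5454, 0.0314, -0.0029], 0.69), ([0.5936, -0.2208, 0.026], 0.65)]
top microscope [([0.5324, -0.4622, -0.0007], 0.69), ([0.6002, -0.2261, 0.0065], 0.58)]
scene well []
scene case [([0.5721, 0.253, 0.0004], 0.69)]
scene lid_lip [([0.616, 0.2696, 0.1667], 0.64)]
scene lid_hinge [([0.6217, 0.269, 0.0471], 0.57)]
scene stored_dish []
scene dish [([0.5546, 0.0314, 0.0002], 0.91), ([0.6461, -0.4345, 0.0022], 0.85), ([0.2827, -0.4147, 0.0014], 0.69), ([0.6948, 0.0392, 0.0018], 0.65), ([0.5961, -0.2225, 0.0238], 0.51)]
scene microscope [([0.599, -0.2334, -0.0013], 0.56)]
```

View pics/c3.png

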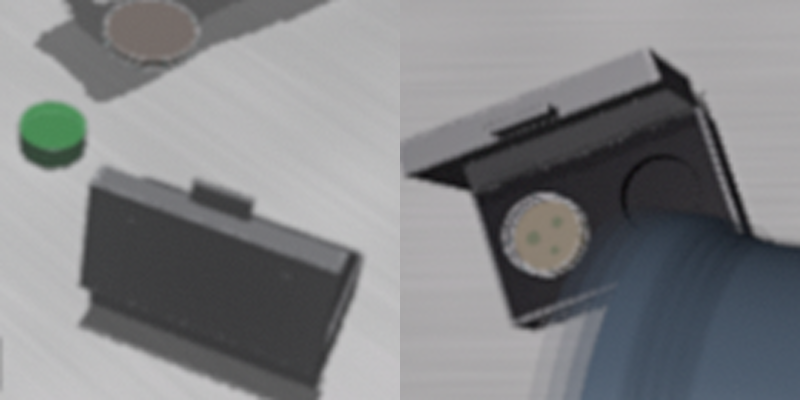

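The lid stands about upright. The empty well shows at (665,195) in the right crop, and the other dish is in place. I'm moving to the microscope with a 45° slant.

Call:
{"op": "servo_tool", "data": {"motion": [[0.7,-1.5,0,-2,-6,0,7.8],[1.4,-3,-0.5,-4,-12,0,7.8],[2,-4.5,-1,-6,-18,0,7.8],[2.7,-6,-1.5,-8,-24,0,7.8],[3.4,-7.5,-2,-10,-30,0,7.8],[4,-9,-3,-12,-36,0,7.8],[4.6,-10.5,-3.5,-14.4,-42.6,0,7.8],[5,-11.5,-4,-14.4,-42.6,0,7.8]]}}

```text
t: 8.07
eef_pos: [0.449, -0.166, 0.1998]
eef_rot: [0.15, 0.911, -0.062, 0.379]
ft_force: [0.7, -0.1, -1.6]
finger_gap: 0.078
finger_force: 0.0
```

Call:
{"op": "servo_tool", "data": {"motion": [[0,0,0,0,0,0,7.8],[0,0,0,0,0,0,7.8]]}}

```text
t: 8.23
eef_pos: [0.4506, -0.1667, 0.2005]
eef_rot: [0.151, 0.912, -0.062, 0.376]
ft_force: [-0.1, -0.5, -1.3]
finger_gap: 0.078
finger_force: 0.0
```

```bash
python3 - <<'E'
from h import *
from scipy.spatial.transform import Rotation as R
s=ctrl.state();print(s['eef_pos'],s['joint_pos'],R.from_quat(s['eef_rot']).as_matrix().round(3))
a=grab('top')
# well: insert around it, dark; use gray image in well window
X=cloud(a);np.save('t3.npy',X);cv2.imwrite('pics/t3full.png',a['frame'][:,:,::-1])
for c in ['top','scene']:
  for l in ['well','stored_dish','dish']:
    print(c,l,[(np.round(r['position'],4).tolist(),round(r['conf'],2)) for r in viewer.tip_of(c,l)[:6] if l!='dish' or r['position'][2]>.012])
q=X.reshape(-1,3);m=(np.hypot(q[:,0]-.588,q[:,1]-.207)<.05)&(q[:,2]<.07)
print(np.histogram(q[m,2],bins=np.arange(.025,.071,.003)))
f=q[(np.hypot(q[:,0]-.588,q[:,1]-.207)<.04)&(q[:,2]<.0395)]
print(len(f),f[:,:2].mean(0),cv2.minEnclosingCircle((f[:,:2]*1000).astype(np.float32)))
f=q[(np.hypot(q[:,0]-.556,q[:,1]-.292)<.04)&(q[:,2]>.056)&(q[:,2]<.066)]
print(len(f),f.mean(0),cv2.minEnclosingCircle((f[:,:2]*1000).astype(np.float32)))
E
```

```text
[ 0.45062077 -0.16674537  0.20049671] [-0.37649236 -0.27979944 -0.95672936  0.1121289   0.03458663 -0.03400671] [[-0.671  0.322  0.667]
 [ 0.229  0.947 -0.227]
 [-0.705  0.001 -0.709]]
top well [([0.6253, 0.2697, 0.0501], 0.75), ([0.5847, 0.2048, 0.0402], 0.72), ([0.8048, 0.1032, -0.0011], 0.61)]
top stored_dish [([0.5514, 0.2935, 0.0347], 0.6)]
top dish [([0.5938, -0.2206, 0.0242], 0.83)]
scene well []
scene stored_dish []
scene dish [([0.5961, -0.2225, 0.0238], 0.51)]
(array([  1,  13, 170, 260,  55, 160, 546, 177,   2,   0,   0,   0,   0,
         0,   0]), array([0.025, 0.028, 0.031, 0.034, 0.037, 0.04 , 0.043, 0.046, 0.049,
       0.052, 0.055, 0.058, 0.061, 0.064, 0.067, 0.07 ]))
485 [0.58749268 0.20959202] ((586.8396606445312, 208.70599365234375), 30.436445236206055)
513 [0.55459444 0.29160524 0.05959807] ((554.1854858398438, 291.6887512207031), 31.383283615112305)
```

Call:
{"op": "servo_tool", "data": {"motion": [[2.5,-1,-2.5,0,0,0,7.8],[5,-2,-5,0,0,0,7.8],[7.5,-3,-7.2,0,0,0,7.8],[9.5,-3.7,-9.2,0,0,0,7.8],[11.5,-4.4,-11.2,0,0,0,7.8],[13.5,-5.1,-13.2,0,0,0,7.8],[15.4,-5.8,-15.3,0,0,0,7.8],[15.4,-5.8,-15.3,0,0,0,7.8]]}}

```text
t: 9.25
eef_pos: [0.6076, -0.2249, 0.0435]
eef_rot: [0.15, 0.913, -0.061, 0.375]
ft_force: [0.1, 0.7, 0.0]
finger_gap: 0.0781
finger_force: 0.0
```

```bash
python3 - <<'E'
from h import *
s=ctrl.state();print(s['eef_pos'],s['ft_force'])
a=grab('top');b=grab('scene')
cv2.imwrite('pics/c4.png',np.hstack([cv2.resize(b['frame'][150:250,180:280,::-1],(400,400),interpolation=2),cv2.resize(a['frame'][130:230,270:370,::-1],(400,400),interpolation=2)]))
E
```

```text
[ 0.60756105 -0.22485956  0.04352987] [0.08751326 0.72858752 0.03151108]
```

View pics/c4.png

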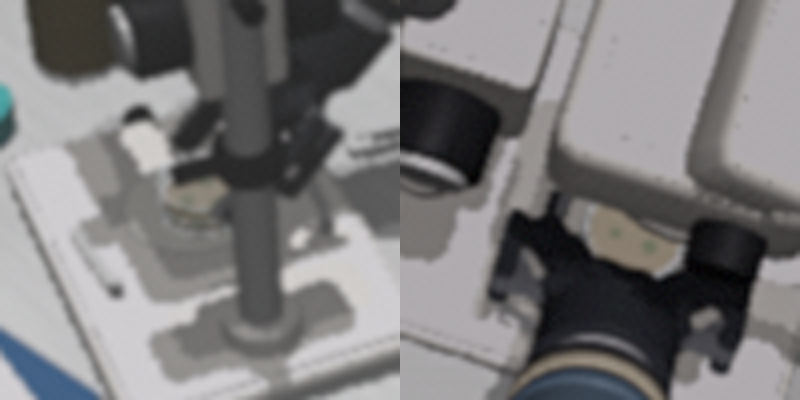

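The fingers straddle the dish (right crop, dish at (630,240)).

Call:
{"op": "servo_tool", "data": {"motion": [[0,0,0.2,0,0,0,7.2],[0,0,0.2,0,0,0,7]], "squeeze": 30}}

```text
t: 9.52
eef_pos: [0.6054, -0.2244, 0.0519]
eef_rot: [0.15, 0.911, -0.062, 0.378]
ft_force: [0.0, 0.3, 0.2]
finger_gap: 0.0698
finger_force: 0.0
```

Call:
{"op": "servo_tool", "data": {"motion": [[0,0,0,0,0,0,6.6],[0,0,0,0,0,0,6.5]]}}

```text
t: 9.68
eef_pos: [0.6056, -0.2246, 0.052]
eef_rot: [0.15, 0.911, -0.062, 0.378]
ft_force: [-0.7, 0.7, 0.7]
finger_gap: 0.065
finger_force: 0.0
```

```bash
python3 - <<'E'
from h import *
for i in range(4):
    s=ctrl.state();print(s['t'],s['eef_pos'],s['finger_gap']);viewer.get_image('top')
E
```

```text
9.6833 [ 0.6056034  -0.22457168  0.05203448] 0.06499231529537453
9.7333 [ 0.60554665 -0.22459796  0.05175956] 0.06528238590942648
9.7833 [ 0.60551226 -0.22459778  0.05143656] 0.06487309446163132
9.8333 [ 0.60550285 -0.22460952  0.05120544] 0.06513615809811023
```

Call:
{"op": "servo_tool", "data": {"motion": [[0,0,-0.3,0,0,0,6.4],[0,0,-0.3,0,0,0,6.2],[0,0,-0.3,0,0,0,6],[0,0,-0.3,0,0,0,5.7],[0,0,-0.3,0,0,0,5.5],[0,0,-0.3,0,0,0,5.5],[0,0,-0.3,0,0,0,5.5]]}}

```text
t: 10.47
eef_pos: [0.6055, -0.2247, 0.0473]
eef_rot: [0.15, 0.912, -0.062, 0.377]
ft_force: [-2.2, -1.5, 3.8]
finger_gap: 0.058
finger_force: 31.3
```

Call:
{"op": "servo_tool", "data": {"motion": [[0,0,0.3,0,0,0,5.5],[0,0,0.7,0,0,0,5.5],[0,0,1.2,0,0,0,5.5],[0,0,1.8,0,0,0,5.5],[-0.8,0.3,2.4,0,0,0,5.5],[-2,0.7,3,0,0,0,5.5],[-3.5,1.2,3.5,0,0,0,5.5],[-5.5,1.8,4,0,0,0,5.5]]}}

```text
t: 11.13
eef_pos: [0.5503, -0.2064, 0.0884]
eef_rot: [0.15, 0.911, -0.062, 0.378]
ft_force: [0.1, 0.4, -1.3]
finger_gap: 0.0583
finger_force: 32.3
```

Call:
{"op": "servo_tool", "data": {"motion": [[-2,0.7,0.5,0,0,0,5.5],[-4,1.3,1,0,0,0,5.5],[-6,2,1.5,0,0,0,5.5],[-8,2.7,2,0,0,0,5.5],[-10,3.4,2.5,0,0,0,5.5],[-12,4,3,0,0,0,5.5],[-13,4.3,3.5,0,0,0,5.5],[-13,4.3,3.5,0,0,0,5.5]]}}

```text
t: 11.8
eef_pos: [0.4232, -0.1651, 0.1317]
eef_rot: [0.15, 0.913, -0.061, 0.374]
ft_force: [0.5, -0.3, -1.1]
finger_gap: 0.0583
finger_force: 32.3
```

```bash
python3 - <<'E'
from h import *
s=ctrl.state();print(s['eef_pos'],s['ft_force'],s['finger_gap'],s['finger_force'])
a=grab('top');b=grab('scene')
for c in ['top','scene']: print([np.round(r['position'],4).tolist() for r in viewer.tip_of(c,'dish') if r['position'][2]>.04])
X=cloud(a).reshape(-1,3);e=s['eef_pos']
cv2.imwrite('pics/c5.png',np.hstack([cv2.resize(b['frame'][150:250,190:330,::-1],(400,400*100//140),interpolation=2),cv2.resize(a['frame'][170:270,230:370,::-1],(400,400*100//140),interpolation=2)]))
E
```

```text
[ 0.42315807 -0.16510449  0.13166551] [ 0.46653984 -0.29994555 -1.06868395] 0.0582529397613702 32.31644868850708
[[0.4118, -0.1599, 0.1121]]
[[0.4155, -0.1601, 0.113]]
```

View pics/c5.png

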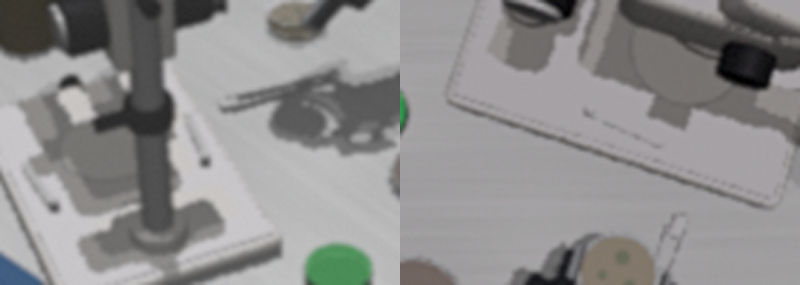

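The dish is held level (right crop at (618,262)) and the stage is empty. I'm swinging over to the case.

Call:
{"op": "servo_tool", "data": {"motion": [[0.8,2.4,0.4,0,0,2.5,5.5],[1.6,4.8,0.8,0,0,5,5.5],[2.4,7.2,1.2,0,0,7.5,5.5],[3.2,9.6,1.5,0,0,10,5.5],[4,12,1.8,0,0,12.5,5.5],[4.7,14.5,1.8,0,0,15,5.5],[5.4,17,1.8,0,0,17.5,5.5],[6,19.5,1.8,0,0,20,5.5]]}}

```text
t: 12.67
eef_pos: [0.4847, 0.0311, 0.1469]
eef_rot: [-0.012, 0.926, 0.005, 0.377]
ft_force: [0.6, -1.3, -0.4]
finger_gap: 0.0586
finger_force: 32.4
```

Call:
{"op": "servo_tool", "data": {"motion": [[1,2.5,0,0,0,2.5,5.5],[2,5,0,0,0,5,5.5],[3.2,7.5,0,0,0,7.5,5.5],[4.6,10,0,0,0,10,5.5],[6,12.5,0,0,0,13,5.5],[7.6,14.8,-0.5,0,0,16,5.5],[9,16.6,-1,0,0,19,5.5],[10,17.4,-1.5,0,0,19,5.5]]}}

```text
t: 13.33
eef_pos: [0.5859, 0.2056, 0.1313]
eef_rot: [-0.165, 0.911, 0.068, 0.371]
ft_force: [0.4, -0.4, -0.3]
finger_gap: 0.0581
finger_force: 32.4
```

Call:
{"op": "servo_tool", "data": {"motion": [[0,0,-0.5,0,0,0,5.5],[0,0,-1,0,0,0,5.5],[0,0,-1,0,0,0,5.5]]}}

```text
t: 13.58
eef_pos: [0.5826, 0.2029, 0.1198]
eef_rot: [-0.163, 0.912, 0.067, 0.37]
ft_force: [-0.3, -0.8, 0.2]
finger_gap: 0.0581
finger_force: 32.4
```

```bash
cat > look.py <<'E'
from h import *
import sys
from scipy.spatial.transform import Rotation as R
s=ctrl.state();M=R.from_quat(s['eef_rot']).as_matrix();print(s['t'],s['eef_pos'].round(4),s['ft_force'].round(1),s['finger_gap'],s['finger_force'],'yaw',np.degrees(np.arctan2(M[1,1],M[0,1])).round(2),'z',M[:,2].round(3),'yz',M[2,1].round(3))
a=grab('top')
print('well',[np.round(r['position'],4).tolist() for r in viewer.tip_of('top','well') if r['conf']>.5],'dish',[np.round(r['position'],4).tolist() for r in viewer.tip_of('top','dish') if abs(r['position'][0]-.587)<.03 and abs(r['position'][1]-.21)<.05])
X=cloud(a);np.savez('lk.npz',X=X,f=a['frame'])
q=X.reshape(-1,3);e=s['eef_pos']
h=e[2]+.004
m=(np.hypot(q[:,0]-e[0]+.010,q[:,1]-e[1]+.003)<.034)&(abs(q[:,2]-h)<.012)
F=a['frame'].reshape(-1,3).astype(int)
tan=m&(F[:,0]-F[:,2]>25)
p=q[tan];print('tan',len(p),p.mean(0).round(4),cv2.minEnclosingCircle((p[:,:2]*1000).astype(np.float32)),'plane',np.linalg.lstsq(np.c_[p[:,:2]-p[:,:2].mean(0),np.ones(len(p))],p[:,2],rcond=None)[0].round(3))
k=(np.hypot(q[:,0]-.5545,q[:,1]-.2916)<.034)&(abs(q[:,2]-.06)<.006)&(F[:,0]-F[:,2]>25)
p=q[k];print('stored',len(p),p.mean(0).round(4),cv2.minEnclosingCircle((p[:,:2]*1000).astype(np.float32)))
if len(sys.argv)>1: cv2.imwrite(sys.argv[1],cv2.resize(a['frame'][120:260,60:200,::-1],(560,560),interpolation=2))
E
python3 look.py pics/c6.png
```

```text
13.5833 [0.5826 0.2029 0.1198] [-0.3 -0.8  0.2] 0.05809025649273838 32.410603165626526 yaw 110.32 z [ 0.653  0.242 -0.718] yz 0.001
well [[0.5852, 0.2064, 0.0362]] dish [[0.5755, 0.2002, 0.0992]]
tan 31 [0.583  0.2031 0.1255] ((575.924072265625, 200.80804443359375), 22.08610725402832) plane [-0.024 -0.007  0.126]
stored 19 [0.5642 0.2974 0.0597] ((558.0670166015625, 291.4437255859375), 21.215469360351562)
```

View pics/c6.png

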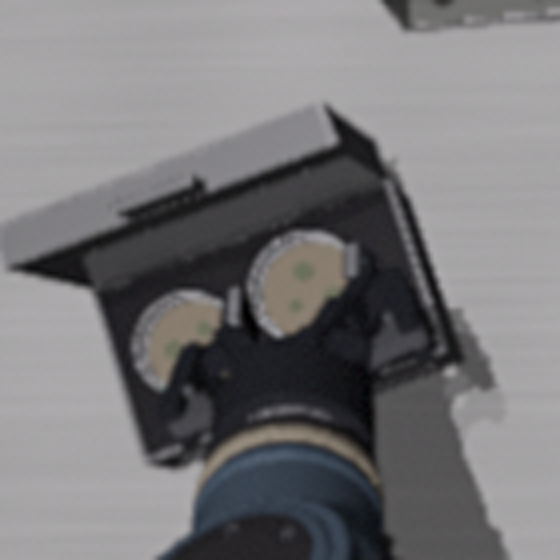

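The dish is held over the well at (305,285) and the other dish is at (185,340), both rims visible. Next I fit the rims by radial edges for the exact offset.

```bash
cat > rim.py <<'E'
from h import *
from scipy.ndimage import map_coordinates, gaussian_filter
from scipy.optimize import least_squares
def rim(im,img,c,z,R,amin,amax,sign=-1,win=.008):
    g=gaussian_filter(cv2.cvtColor(img,cv2.COLOR_RGB2GRAY).astype(float),.6)
    K=np.array([[im['fx'],0,im['cx']],[0,im['fy'],im['cy']],[0,0,1.]]);rv=cv2.Rodrigues(np.array(im['R'],float))[0]
    c=np.array(c,float);A=np.radians(np.arange(amin,amax,4.));D=np.c_[np.cos(A),np.sin(A)]
    for it in range(4):
        rr=np.arange(R-win,R+win,.0003)
        P=np.concatenate([c+D[:,None]*rr[None,:,None],np.full((len(A),len(rr),1),z)],-1).reshape(-1,3)
        uv=cv2.projectPoints(P,rv,np.array(im['t'],float),K,np.array([im['k1'],0,0,0.]))[0].reshape(-1,2)
        v=map_coordinates(g,[uv[:,1],uv[:,0]],order=3).reshape(len(A),-1)
        d=sign*np.gradient(v,axis=1);j=d.argmax(1)
        E=c+D*rr[j][:,None]
        w=d.max(1)
        f=lambda q:(np.hypot(E[:,0]-q[0],E[:,1]-q[1])-R)*np.sqrt(w/w.max())
        c=least_squares(f,c,loss='soft_l1',f_scale=.0007).x
        fr=least_squares(lambda q:(np.hypot(E[:,0]-q[0],E[:,1]-q[1])-q[2])*np.sqrt(w/w.max()),[*c,R],loss='soft_l1',f_scale=.0007).x
    return c.round(4),fr.round(4),np.median(abs(f(c))).round(5),w.mean().round(2)
E
python3 - <<'E'
from rim import *
a=grab('top')
print('cam',(-np.array(a['R']).T@np.array(a['t'])).round(3))
t3=cv2.imread('pics/t3full.png')[:,:,::-1];lk=np.load('lk.npz')['f']
print('stored t3',rim(a,t3,(.5545,.2916),.06,.03,0,360))
print('stored t3 far',rim(a,t3,(.5545,.2916),.06,.03,-30,140))
for sg in (1,-1):
  print('well t3',sg,rim(a,t3,(.587,.2075),.045,.0308,0,360,sg),rim(a,t3,(.587,.2075),.045,.0308,-60,100,sg))
print('stored now',rim(a,a['frame'],(.5545,.2916),.06,.03,-20,150))
e=ctrl.state()['eef_pos'];print(e)
for z in (e[2]+.0055,):
  print('held',rim(a,a['frame'],(.5745,.2),z,.03,-30,110),rim(a,a['frame'],(.5745,.2),z,.03,-10,140))
E
```

```text
cam [ 0.404 -0.103  0.997]
stored t3 (array([0.5548, 0.2918]), array([0.554 , 0.2901, 0.0325]), np.float64(0.00126), np.float64(4.61))
stored t3 far (array([0.5558, 0.2934]), array([0.5549, 0.2922, 0.0311]), np.float64(0.00032), np.float64(4.85))
well t3 1 (array([0.5865, 0.2074]), array([0.5856, 0.206 , 0.0324]), np.float64(0.00081), np.float64(0.82)) (array([0.5873, 0.2069]), array([0.5854, 0.2058, 0.0327]), np.float64(0.00027), np.float64(1.2))
well t3 -1 (array([0.5836, 0.2027]), array([0.5852, 0.2055, 0.0279]), np.float64(0.00136), np.float64(0.75)) (array([0.5822, 0.2037]), array([0.5853, 0.2055, 0.0278]), np.float64(0.00051), np.float64(1.17))
stored now (array([0.5555, 0.2935]), array([0.5549, 0.2922, 0.0311]), np.float64(0.00032), np.float64(5.03))
[0.58392623 0.20315533 0.12289969]
held (array([0.577 , 0.2007]), array([0.5765, 0.2003, 0.0305]), np.float64(0.00016), np.float64(6.02)) (array([0.5766, 0.2011]), array([0.576 , 0.2001, 0.0309]), np.float64(0.00017), np.float64(6.1))
```

Call:
{"op": "servo_tool", "data": {"motion": [[0.3,0.2,-0.5,0,0,0,5.5],[0.6,0.4,-1.2,0,0,0,5.5],[0.9,0.6,-2,0,0,0,5.5],[1,0.7,-2.8,0,0,0,5.5],[1,0.7,-3.5,0,0,0,5.5],[1,0.7,-4,0,0,0,5.5],[1,0.7,-4,0,0,0,5.5],[1,0.7,-4,0,0,0,5.5]]}}

```text
t: 14.45
eef_pos: [0.5941, 0.2105, 0.0822]
eef_rot: [-0.163, 0.912, 0.067, 0.371]
ft_force: [-0.4, 0.3, -0.3]
finger_gap: 0.058
finger_force: 32.4
```

Call:
{"op": "servo_tool", "data": {"motion": [[0,0,0,0,0,0,5.5],[0,0,0,0,0,0,5.5],[0,0,0,0,0,0,5.5]]}}

```text
t: 14.7
eef_pos: [0.5945, 0.2106, 0.0834]
eef_rot: [-0.163, 0.911, 0.067, 0.372]
ft_force: [0.2, -0.4, -0.8]
finger_gap: 0.0582
finger_force: 32.4
```

```bash
cat > m.py <<'E'
from rim import *
import sys
a=grab('top');s=ctrl.state();e=s['eef_pos'];print(e.round(4),s['ft_force'].round(1),s['finger_gap'],s['finger_force'])
st=rim(a,a['frame'],(.555,.292),.06,.03,-20,140)
x0=e[:2]+[-.0077,-.0029]
h=rim(a,a['frame'],x0,e[2]+.0055,.03,-20,105)
print('stored',st);print('held',h)
R20=np.radians(20.3);yc=np.array([-np.sin(R20),np.cos(R20)])
for i,q in ((0,0),(1,1)):
    d=st[i][:2]-.09*yc-h[i][:2];print('held needs (cm)',(d*100).round(2))
print([np.round(r['position'],4).tolist() for r in viewer.tip_of('top','dish') if abs(r['position'][0]-.587)<.02 and abs(r['position'][1]-.21)<.03])
E
python3 m.py
```

```text
[0.5945 0.2106 0.0834] [ 0.3 -0.1 -0.9] 0.058281119522954686 32.417230010032654
stored (array([0.5557, 0.2934]), array([0.5549, 0.2923, 0.031 ]), np.float64(0.00032), np.float64(4.97))
held (array([0.5881, 0.2085]), array([0.5876, 0.2081, 0.0306]), np.float64(0.0002), np.float64(5.51))
held needs (cm) [-0.12  0.05]
held needs (cm) [-0.15 -0.02]
[[0.5861, 0.212, 0.0617]]
```

Call:
{"op": "servo_tool", "data": {"motion": [[-0.1,0,-0.6,0.2,-0.6,0,5.5],[-0.13,0,-1.1,0.2,-0.6,0,5.5],[-0.13,0,-1.4,0.2,-0.6,0,5.5],[-0.13,0,-1.6,0.2,-0.6,0,5.5],[-0.13,0,-1.8,0.2,-0.6,0,5.5],[-0.13,0,-2.0,0.2,-0.6,0,5.5],[-0.13,0,-2.0,0.2,-0.6,0,5.5],[-0.13,0,-2.0,0.2,-0.6,0,5.5]]}}

```text
t: 15.47
eef_pos: [0.5931, 0.2105, 0.0627]
eef_rot: [-0.163, 0.909, 0.068, 0.377]
ft_force: [1.1, -0.5, -1.5]
finger_gap: 0.0581
finger_force: 32.4
```

```bash
python3 m.py; python3 -c "
from plant import ctrl;print(ctrl.state()['eef_rot'])"
```

```text
[0.5931 0.2105 0.0629] [ 0.3 -0.2 -1.4] 0.05837131957358229 32.43052661418915
stored (array([0.5557, 0.2935]), array([0.5549, 0.2922, 0.0312]), np.float64(0.0003), np.float64(4.97))
held (array([0.5863, 0.2084]), array([0.5867, 0.2087, 0.0296]), np.float64(9e-05), np.float64(5.46))
held needs (cm) [0.06 0.07]
held needs (cm) [-0.06 -0.09]
[[0.583, 0.2089, 0.0428]]
[-0.16294663  0.90928757  0.06771703  0.37690704]
```

Call:
{"op": "servo_tool", "data": {"motion": [[0,0,-0.1,0,0,0,5.5],[0,0,-0.2,0,0,0,5.5],[0,0,-0.3,0,0,0,5.5],[0,0,-0.3,0,0,0,5.5]]}}

```text
t: 15.9
eef_pos: [0.5931, 0.2105, 0.0597]
eef_rot: [-0.163, 0.909, 0.068, 0.377]
ft_force: [-0.1, 0.4, -0.1]
finger_gap: 0.0582
finger_force: 32.4
```

Call:
{"op": "servo_tool", "data": {"motion": [[0,0,-0.1,0,0,0,5.5],[0,0,-0.2,0,0,0,5.5],[0,0,-0.3,0,0,0,5.5],[0,0,-0.4,0,0,0,5.5],[0,0,-0.4,0,0,0,5.5]]}}

```text
t: 16.32
eef_pos: [0.593, 0.2105, 0.0557]
eef_rot: [-0.163, 0.909, 0.068, 0.377]
ft_force: [1.0, -0.3, -0.0]
finger_gap: 0.0582
finger_force: 32.5
```

Call:
{"op": "servo_tool", "data": {"motion": [[0,0,-0.1,0,0,0,5.5],[0,0,-0.15,0,0,0,5.5],[0,0,-0.2,0,0,0,5.5],[0,0,-0.2,0,0,0,5.5]]}}

```text
t: 16.65
eef_pos: [0.5932, 0.2106, 0.0543]
eef_rot: [-0.163, 0.909, 0.068, 0.377]
ft_force: [-2.2, -2.3, 5.2]
finger_gap: 0.058
finger_force: 33.1
```

```bash
python3 m.py; python3 - <<'E'
from h import *
a=grab('top');X=cloud(a).reshape(-1,3);F=a['frame'].reshape(-1,3).astype(int)
for c in ((.587,.2075),(.555,.292)):
    m=(np.hypot(X[:,0]-c[0]-.006,X[:,1]-c[1]-.004)<.02)&(X[:,2]>.05)&(X[:,2]<.08)&(F[:,0]-F[:,2]>15);p=X[m];print(len(p),np.median(p[:,2]),np.linalg.lstsq(np.c_[p[:,:2]-p[:,:2].mean(0),np.ones(len(p))],p[:,2],rcond=None)[0].round(3))
E
```

```text
[0.5932 0.2106 0.0543] [-2.2 -1.5  5.1] 0.05830049840014799 33.05111646652222
stored (array([0.5557, 0.2934]), array([0.5549, 0.2922, 0.0311]), np.float64(0.00033), np.float64(4.97))
held (array([0.5862, 0.2084]), array([0.5869, 0.2091, 0.0292]), np.float64(0.00019), np.float64(5.01))
held needs (cm) [0.07 0.06]
held needs (cm) [-0.08 -0.13]
[[0.5819, 0.2096, 0.0346]]
180 0.05972444931672858 [ 0.004 -0.016  0.06 ]
180 0.0597470022839901 [0.001 0.005 0.06 ]
```

The dish sits level with the stored one (both tops at 0.0597), with floor contact at 5 N. Releasing now.

Call:
{"op": "servo_tool", "data": {"motion": [[0,0,0,0,0,0,6],[0,0,0,0,0,0,6.4],[0,0,0,0,0,0,6.8],[0,0,0.1,0,0,0,6.8],[0,0,0.1,0,0,0,6.8],[-0.6,-0.2,0.7,0,0,0,6.8],[-1.5,-0.6,1.7,0,0,0,6.8],[-3,-1.1,3.3,0,0,0,6.8]]}}

```text
t: 17.47
eef_pos: [0.5624, 0.1993, 0.086]
eef_rot: [-0.163, 0.91, 0.068, 0.376]
ft_force: [-0.3, -0.1, 0.4]
finger_gap: 0.0678
finger_force: 0.0
```

Call:
{"op": "servo_tool", "data": {"motion": [[-2,-0.7,2.2,0,0,0,6.8],[-4,-1.4,4.4,0,0,0,6.8],[-6,-2.1,6.6,0,0,0,6.8],[-8,-2.9,8.8,0,0,0,6.8],[-9,-3.2,10,0,0,0,6.8],[-9,-3.2,10,0,0,0,6.8]]}}

```text
t: 17.97
eef_pos: [0.4718, 0.1672, 0.1901]
eef_rot: [-0.163, 0.908, 0.068, 0.379]
ft_force: [0.7, -0.1, 0.8]
finger_gap: 0.0678
finger_force: 0.0
```

```bash
python3 - <<'E'
from rim import *
s=ctrl.state();print(s['t'],s['eef_pos'],s['eef_rot'],s['joint_pos'])
a=grab('top');X=cloud(a).reshape(-1,3)
for c in ((.5865,.2075),(.555,.292)):
    print(rim(a,a['frame'],c,.06,.03,-20,140))
    m=(np.hypot(X[:,0]-c[0],X[:,1]-c[1])<.025)&(X[:,2]>.05)&(X[:,2]<.08);p=X[m];print(len(p),np.median(p[:,2]),np.linalg.lstsq(np.c_[p[:,:2]-p[:,:2].mean(0),np.ones(len(p))],p[:,2],rcond=None)[0].round(3))
for c in ['top','scene']:
  for l in ['lid_lip','lid_hinge','stored_dish']: print(l,[np.round(r['position'],4).tolist() for r in viewer.tip_of(c,l) if r['conf']>.4])
cv2.imwrite('pics/c7.png',cv2.resize(a['frame'][120:260,60:200,::-1],(420,420),interpolation=2))
E
```

```text
17.9667 [0.47181736 0.16718825 0.19008644] [-0.16282225  0.90838227  0.06810602  0.37906746] [ 0.32928392 -0.21899657 -0.96445779  0.03478944  0.01837279 -0.0177717 ]
(array([0.5859, 0.2085]), array([0.5857, 0.2081, 0.0303]), np.float64(0.00017), np.float64(5.03))
357 0.059577839497833004 [0.003 0.013 0.06 ]
(array([0.5557, 0.2934]), array([0.5549, 0.2922, 0.0312]), np.float64(0.00024), np.float64(4.82))
351 0.05984054241569486 [-0.005 -0.001  0.06 ]
lid_lip [[0.6177, 0.2694, 0.1685]]
lid_hinge []
stored_dish [[0.5543, 0.29, 0.0328]]
lid_lip [[0.6162, 0.2675, 0.1668]]
lid_hinge [[0.6229, 0.2694, 0.0487]]
stored_dish []
```

View pics/c7.png

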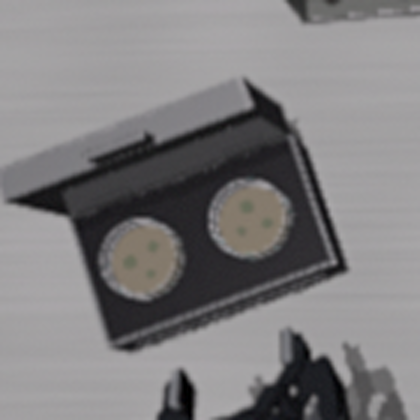

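Both dishes sit flush in their wells ((250,218) and (143,258)) and the lid is still open. I'm turning the tool upright and going back to the lip.

Call:
{"op": "servo_tool", "data": {"motion": [[0,0,2,-2.1,5.7,0,7.5],[0.5,0.3,4,-4.2,11.4,0,7.5],[1,0.7,6,-6.3,17,0,7.5],[3,2,6.5,-8.4,22.7,0,7.5],[6,4,6.5,-10.5,28.4,0,7.5],[9,6,6.5,-12.6,34,0,7.5],[12,8,6.5,-14.7,39.8,0,7.5],[14.9,10.1,6.5,-15.7,42.4,0,7.5]]}}

```text
t: 18.98
eef_pos: [0.5986, 0.2512, 0.252]
eef_rot: [-0.176, 0.983, 0.01, 0.05]
ft_force: [1.5, 0.4, 0.6]
finger_gap: 0.0751
finger_force: 0.0
```

Call:
{"op": "servo_tool", "data": {"motion": [[0,0,0,0,0,0,7.5],[0,0,0,0,0,0,7.5],[0,0,0,0,0,0,7.5]]}}

```text
t: 19.23
eef_pos: [0.5966, 0.25, 0.2505]
eef_rot: [-0.176, 0.983, 0.01, 0.051]
ft_force: [-0.5, -0.9, -0.0]
finger_gap: 0.0749
finger_force: 0.0
```

Call:
{"op": "servo_tool", "data": {"motion": [[1.5,1.2,-1,-2,5.5,0,7.5],[2.4,1.9,-3,-2,5.5,0,7.5],[2.4,1.9,-5,-2,5.5,0,7.5],[2.4,1.9,-7,-2,5.5,0,7.5],[2.4,1.9,-8.2,-2,5.5,0,6.5],[2.4,1.9,-8.2,-2,5.5,0,5.5],[2.4,1.9,-8.2,-2,5.5,0,4],[2.4,1.9,-8.2,-2,5.5,0,4]]}}

```text
t: 19.9
eef_pos: [0.6205, 0.2687, 0.1739]
eef_rot: [-0.176, 0.984, 0.002, 0.004]
ft_force: [-0.0, -0.3, 0.1]
finger_gap: 0.0401
finger_force: 0.0
```

Call:
{"op": "servo_tool", "data": {"motion": [[0,0,0,0,0,0,4],[0,0,0,0,0,0,4],[0,0,0,0,0,0,4]], "squeeze": 40}}

```text
t: 20.15
eef_pos: [0.621, 0.269, 0.1733]
eef_rot: [-0.176, 0.984, 0.002, 0.003]
ft_force: [-2.0, -1.2, 7.6]
finger_gap: 0.0401
finger_force: 4.0
```

Call:
{"op": "servo_tool", "data": {"motion": [[0,0,0.8,0,0,0,5],[0,0,0.8,0,0,0,7],[0,0,0.8,0,0,0,7],[0,0,0,0,0,0,7],[0,0,-0.4,0,0,0,7],[0,0,-0.4,0,0,0,7],[0,0,-0.4,0,0,0,7]]}}

```text
t: 20.73
eef_pos: [0.6202, 0.2688, 0.1664]
eef_rot: [-0.176, 0.984, 0.001, 0.001]
ft_force: [0.2, -0.6, 0.7]
finger_gap: 0.0704
finger_force: 0.0
```

```bash
python3 - <<'E'
from h import *
s=ctrl.state();print(s['eef_pos'],s['ft_force'],s['finger_gap'])
a=grab('top');b=grab('scene')
for c in ['top','scene']:
  print([np.round(r['position'],4).tolist() for r in viewer.tip_of(c,'lid_lip') if r['conf']>.3])
E
```

```text
[0.62022965 0.2687913  0.16642845] [ 0.19357167 -0.63933944  0.72464342] 0.07036221853799471
[[0.3896, -0.3888, 0.0014], [0.6129, 0.2733, 0.1679]]
[[0.6133, 0.2655, 0.1624]]
```

Call:
{"op": "servo_tool", "data": {"motion": [[0,0,0,0,0,0,6],[0,0,0,0,0,0,5],[0,0,0,0,0,0,4],[0,0,0,0,0,0,4],[0,0,0,0,0,0,4],[0,0,0,0,0,0,4]]}}

```text
t: 21.43
eef_pos: [0.6211, 0.2684, 0.1681]
eef_rot: [-0.176, 0.984, 0.001, 0.003]
ft_force: [1.5, -5.3, 4.7]
finger_gap: 0.0429
finger_force: 39.9
```

Call:
{"op": "servo_tool", "data": {"motion": [[-0.6,-0.25,0,0,0,0,4],[-1.75,-0.65,-0.2,0,0,0,4],[-2.9,-1.1,-0.5,0,0,0,4],[-4,-1.5,-0.9,0,0,0,4],[-5.05,-1.9,-1.4,0,0,0,4],[-6.05,-2.25,-2.05,0,0,0,4],[-7,-2.6,-2.8,0,0,0,4]]}}

```text
t: 22.02
eef_pos: [0.5509, 0.2424, 0.1397]
eef_rot: [-0.176, 0.984, 0.001, 0.003]
ft_force: [-2.6, -5.1, 9.1]
finger_gap: 0.0428
finger_force: 43.4
```

Call:
{"op": "servo_tool", "data": {"motion": [[-0.9,-0.35,-0.9,0,0,0,4],[-1.7,-0.6,-1.8,0,0,0,4],[-2.35,-0.85,-2.8,0,0,0,4],[-2.95,-1.1,-3.9,0,0,0,4],[-3.4,-1.25,-5,0,0,0,4],[-3.8,-1.45,-6.2,0,0,0,4],[-4.1,-1.5,-7.4,0,0,0,4],[-4.2,-1.55,-8.2,0,0,0,4]]}}

```text
t: 22.68
eef_pos: [0.5055, 0.2256, 0.0562]
eef_rot: [-0.176, 0.984, 0.0, -0.0]
ft_force: [-8.6, -7.0, 6.0]
finger_gap: 0.0424
finger_force: 63.5
```

Call:
{"op": "servo_tool", "data": {"motion": [[0,0,-0.4,0,0,0,4],[0,0,-0.8,0,0,0,4],[0,0,-1.2,0,0,0,4],[0,0,-1.2,0,0,0,4]]}}

```text
t: 23.02
eef_pos: [0.5051, 0.2255, 0.0453]
eef_rot: [-0.176, 0.984, 0.0, -0.001]
ft_force: [-11.5, -9.2, 13.1]
finger_gap: 0.0427
finger_force: 75.6
```

Call:
{"op": "servo_tool", "data": {"motion": [[0,0,0,0,0,0,5.5],[0,0,0,0,0,0,7],[0,0,0,0,0,0,7],[0,0,2,0,0,0,7],[0,0,4,0,0,0,6],[0,0,6,0,0,0,3],[0.5,0.2,6,0,0,0,0],[2.5,0.9,6,0,0,0,0]]}}

```text
t: 23.68
eef_pos: [0.5327, 0.2365, 0.1068]
eef_rot: [-0.176, 0.984, 0.002, 0.002]
ft_force: [0.8, 1.3, -0.2]
finger_gap: 0.0242
finger_force: 0.0
```

Call:
{"op": "servo_tool", "data": {"motion": [[0,0,0,0,0,0,0],[0,0,-1,0,0,0,0],[0,0,-2,0,0,0,0],[0,0,-2.6,0,0,0,0],[0,0,-2.8,0,0,0,0],[0,0,-3,0,0,0,0]]}}

```text
t: 24.18
eef_pos: [0.5328, 0.2362, 0.0743]
eef_rot: [-0.176, 0.984, 0.001, 0.001]
ft_force: [0.4, -0.8, 0.3]
finger_gap: -0.0
finger_force: 0.0
```

Call:
{"op": "servo_tool", "data": {"motion": [[0,0,-0.2,0,0,0,0],[0,0,-0.4,0,0,0,0],[0,0,-0.6,0,0,0,0],[0,0,-0.7,0,0,0,0]]}}

```text
t: 24.52
eef_pos: [0.5338, 0.2366, 0.069]
eef_rot: [-0.176, 0.984, 0.001, 0.002]
ft_force: [-4.6, -1.9, 15.2]
finger_gap: 0.0001
finger_force: 7.3
```

Call:
{"op": "servo_tool", "data": {"motion": [[0,0,1,0,0,0,0],[0,0,3,0,0,0,0],[-2,-1,6,0,0,0,0],[-5,-2,9,0,0,0,0],[-8,-4,11,0,0,0,0],[-11,-5,12,0,0,0,0],[-13,-6,12,0,0,0,0],[-13,-6,12,0,0,0,0]]}}

```text
t: 25.18
eef_pos: [0.4003, 0.1749, 0.1901]
eef_rot: [-0.176, 0.984, 0.001, 0.002]
ft_force: [0.6, -0.4, -0.0]
finger_gap: 0.0001
finger_force: 0.0
```

```bash
python3 - <<'E'
from h import *
s=ctrl.state();print(s['t'],s['eef_pos'])
for n in ('top','scene'):
    a=grab(n);q=cloud(a).reshape(-1,3)
    d=q[:,:2]-[.572,.2495];c,sn=np.cos(np.radians(20.3)),np.sin(np.radians(20.3))
    u=d@[c,sn];v=d@[-sn,c]
    m=(abs(u)<.045)&(abs(v)<.085)&(q[:,2]>.04)&(q[:,2]<.11)
    print(n,m.sum(),np.linalg.lstsq(np.c_[u[m],v[m],np.ones(m.sum())],q[m,2],rcond=None)[0].round(4))
    print([np.round(r['position'],3).tolist() for r in viewer.tip_of(n,'lid_lip')[:1]],[(l,np.round(r['position'],3).tolist()) for l in ('soil_dish','forceps','marker','tube_rack','sample_bottle') for r in viewer.tip_of(n,l)[:1]])
E
```

```text
25.1833 [0.40031821 0.1749443  0.19013963]
top 2788 [ 0.0003 -0.0003  0.0686]
[[0.509, 0.233, 0.05]] [('soil_dish', [0.384, -0.001, 0.003]), ('forceps', [0.405, -0.201, 0.0]), ('marker', [0.39, -0.391, -0.002]), ('tube_rack', [0.801, 0.102, -0.0]), ('sample_bottle', [0.533, -0.462, -0.001])]
scene 2353 [-0.0005 -0.0008  0.0692]
[[0.511, 0.229, 0.049]] [('soil_dish', [0.383, 0.002, 0.002]), ('forceps', [0.399, -0.202, 0.001]), ('tube_rack', [0.805, 0.102, 0.003]), ('sample_bottle', [0.529, -0.462, 0.0])]
```

The lid is flat at 69 mm, so it is fully shut, and the bystanders haven't moved.

```bash
python3 -c "
from plant import ctrl;print(ctrl.hand_in())"
```

```text
the job is handed in; nothing more can be done
None
```

The dish is down in its well and let go, the lid is fully shut with the robot clear of everything, and I handed the job in at about 25 s; no verdict came back.

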